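Pack a cast tile from the mould

TASK

Fold all three cardboard walls of the packing tray upright. Then push the ejector paddle all the way to its stop so that the plaster tile is slid right out of the mould and lies flat in the tray, and let the paddle spring back; do not touch the tile itself. The walls must still be upright at the end, and leave the jars, tape and other things on the table where they are.

Things in the scene. Friction and masses are not known exactly. Their poses are not given: they have to be found in the camera images.
- mould: fixed aluminium tile mould, with a cardboard tray fixed to its mouth. Origin on the table under the middle of the mouth; +y = ejecting direction, z up. Mould: y -104 to 0 mm, x +-52 (spring housings on its flanks to x +-68), 46 high; channel 84 wide, floor at z 22, two top rails over the tile's side edges with a 60 mm wide opening between; open at y = 0
- tray_floor (a point): middle of the tray's floor, on its top (mould frame 0, 44, 19 mm). Floor 88 x 88 mm, mould x +-44, y 0 to 88, on a block 76 (x) by 80 mm. The walls' hinge lines, at z 19: x = -44 (near wall), x = +44 (far wall), y = 88 (end wall). No wall at the mouth
- ejector (a joint): travel (m) of the steel ejector slide along the mould's +y: 0 = at rest, 0.082 = stop. A spring returns it; pushing takes about 3 N at first, 8 N at the stop. Its upright paddle is 50 mm wide (x), 8 thick (y) and rises from the channel to z 86 mm, 40 clear above rails and rear wall; its foot drives the tile
- paddle_back (a point): middle of the paddle's back face (the face to push, looking along the mould's -y), at z 68 mm; at rest at mould y = -84 mm
- tile: loose white plaster tile, 80 mm (x) by 70 mm (y) by 14 mm, origin at the middle of its underside; at the start in the mould's channel in front of the ejector, its middle at mould y about -39 mm
- panel_near (a joint): hinge of the packing tray's wall at the mould's -x side, the side nearer the robot: a brown board 82 mm along its hinge, 46 mm from hinge to free edge, 4 mm thick. 0 = lying out flat, level with the tray floor; 1.57 = standing upright (its stop). A stiff crease: it stays where it is put
- panel_near_edge (a point): middle of the free edge of that wall (half its thickness)
- panel_far (a joint): hinge of the packing tray's wall at the mould's +x side, the side away from the robot: a brown board 82 mm along its hinge, 46 mm from hinge to free edge, 4 mm thick. 0 = lying out flat, level with the tray floor; 1.57 = standing upright (its stop). A stiff crease: it stays where it is put
- panel_far_edge (a point): middle of the free edge of that wall
- panel_end (a joint): hinge of the packing tray's end wall, facing the mould's mouth: a brown board 82 mm along its hinge, 46 mm from hinge to free edge, 4 mm thick. 0 = lying out flat, level with the tray floor; 1.57 = standing upright (its stop). A stiff crease: it stays where it is put
- panel_end_edge (a point): middle of the free edge of that wall
- jar_a: paint jar, 64 mm across, 72 mm high; origin under its middle. Leave alone
- jar_b: another paint jar, 64 mm across, 72 mm high; origin under its middle. Leave alone
- tape: roll of tape lying flat, 90 mm across, 48 mm high; origin under its middle. Leave alone
- brush: brush 190 mm long, lying along its x. Leave alone
- bottle: bottle, 72 mm across, 200 mm high; origin under its middle. Leave alone
- bowl: white bowl, 150 mm across, 70 mm high; origin under its middle. Leave alone
- can: can, 70 mm across, 100 mm high; origin under its middle. Leave alone
Mind the look-alikes: they are no part of the job. Of the things that look like the tile, the middle-sized one is meant.

How it is judged:
By the outcome, as a careful person would: the job done as asked, in the order asked, and still so for the second after the job is handed in, with the robot touching nothing.
It also fails if it takes over 72 s, if anything falls off the work surface, if the arm or the gripper's body presses on something with over 40 N, if the wrist force passes 120 N, or if a joint passes its speed limit or range.

ROBOT

A 6-joint arm with a two-finger parallel gripper is mounted at the origin on the work surface. World frame = base frame: x ahead of the robot, y to its left, z up, the work surface at z = 0. Lengths are in m, angles in degrees, forces in N, time in s.
With the tool pointing down it reaches from about 0.3 to 0.75 m from the base axis. Payload 8.5 kg.
Tool frame: the origin (TCP) lies at the very end of the fingers, on their centre line; the grasp point (between the pads) lies 19 mm behind it (env.tcp_to_grasp is the distance from the TCP to the grasp point, in m); z points along the fingers, y is the line along which they close (so a half turn about z gives the same grasp; the last joint's range is limited). The gripper opens to 85 mm and grips with 20 to 120 N. Pads are 22 mm wide; open, the fingers measure 114 mm over their backs; the gripper's body (76 mm by 85 mm) begins 54 mm behind the grasp point. The pads swing forward as they close: fully open they stand 13 mm farther back than shut.
Start: joints at [61.003, 21.807, 74.336, -0, 83.858, -12.336], TCP at [0.158, 0.527, 0.231] pointing down, gripper open.
Joint ranges: [-178.18, 178.18], [-50.72, 133.34], [12.68, 142.11], [-81.47, 261.47], [9.98, 163.14], [-165.26, 165.26]. Speed limits (degrees/s): [136.94, 136.94, 180, 180, 180, 180].

INTERFACE

Orientations are given as a 3x3 rotation matrix whose columns are the frame's x, y, z axes.
In Python, from rig import status, get_image, env gives the robot as it stands.
- The arm moves only by the shell command python3 -m handwheel 'ROWS' [FORCE]. ROWS is text: rows parted by semicolons, each of 7 numbers parted by spaces: the shift along the world's x, y, z in cm, then the turn, a rotation vector about the world's x, y, z in degrees, then the opening, from 0 (shut) to 1 (fully open). In form: dx dy dz wx wy wz gripper; .... A call has 1 to 8 rows; each row is the pose to reach, as a shift and turn from the pose commanded when the call began; what a row does not reach only later rows make up. A row lasts 1/12 s, in which the tool goes at most 41.7 mm and 7.16 degrees, less where a joint would pass 70% of its speed; a pose out of reach is approached as far as the arm can. A call with a gripper value outside its range is refused whole. The fingers move at their own pace and stop on an object; FORCE is the grip in N (left out, the last holds). Time passes only in rows, so rows that repeat a pose let the fingers close. It gives the time, the measured TCP pose, the force, the opening and the grip force at its end, in the units of the state.
- status.observe(): the state, without advancing time (a new reading comes with each control period).
- get_image(name): name is "side" or "top" or "wrist"; returns a dict with "color" (400x640x3 uint8, red, green, blue), "vertical_fov" (degrees; the focal length in pixels is half the picture's height over the tangent of half this angle, whatever the lens; pixels are square), "cx", "cy" (the principal point, pixels), "xyz" and "orientation" of the camera in the world. Camera axes: x right, y down, z forward; pixel columns grow to the right and rows downward; lengths in m; the calibration is good to about 2 mm. A picture is of the moment at which its call begins. There is no depth.
- env.close_job(): hands the job in; it is judged then, once.
The state is a dict: "time_s": time; "q": joint angles; "qvel": joint speeds; "joint_efforts": joint torques, N m; "position": TCP position; "tool_rot": TCP orientation; "ft_force": force on the tool from outside, world axes, zero at the start; "wrist_torque": the same for the moment, N m; "grip_width": finger opening in m; "gripper_force": force on a finger pad.
Only numpy, scipy, OpenCV 4.12 (cv2) and the standard library are available. Lean on these libraries where they do the work, as an engineer would, in place of code of your own. Each camera call takes 0.05 s, during which the arm holds its last target. There are 200 camera calls.

## Working session

There is one attempt and no reset: what is moved stays moved. The work goes in short steps, Python scripts to look and compute and a shell command to move; the robot and the scene stay as the last step left them, time stands still between calls to the robot, and variables do not carry over. Pictures are saved under pics/ and viewed, at most 10 in all, crops included, and the job is handed in when it is done.

```bash
ls; mkdir -p pics
python3 - <<'E'
from rig import status,get_image,env
import cv2,numpy as np
for n in("top","side"):
    im=get_image(n); cv2.imwrite(f"pics/{n}0.png",im["color"][:,:,::-1])
    print(n,im["vertical_fov"],im["cx"],im["cy"],im["xyz"],np.round(im["orientation"],4).tolist(), im.keys())
s=status.observe();print(s["position"],np.round(s["tool_rot"],3).tolist(),s["time_s"])
E
```

```text
pics
top 49.17238706162378 316.02448565072757 200.82427301004893 [3.61975486e-01 2.96112024e-04 1.31311669e+00] [[0.0271, -0.9915, 0.1274], [-0.9995, -0.0292, -0.0149], [0.0185, -0.1269, -0.9917]] dict_keys(['color', 'vertical_fov', 'cx', 'cy', 'xyz', 'orientation'])
side 48.35428393602037 316.8449178864866 194.94386380368823 [ 0.47245971 -1.13585344  0.93500279] [[0.9995, -0.0002, 0.0319], [-0.0256, -0.602, 0.7981], [0.0191, -0.7985, -0.6017]] dict_keys(['color', 'vertical_fov', 'cx', 'cy', 'xyz', 'orientation'])
[0.15757939 0.52667336 0.23077745] [[-0.958, 0.287, -0.001], [0.287, 0.958, -0.001], [0.0, -0.001, -1.0]] 0.1
```

View pics/top0.png

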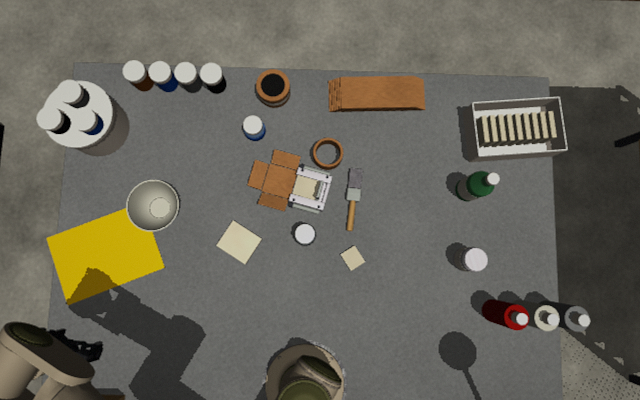

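View pics/side0.png

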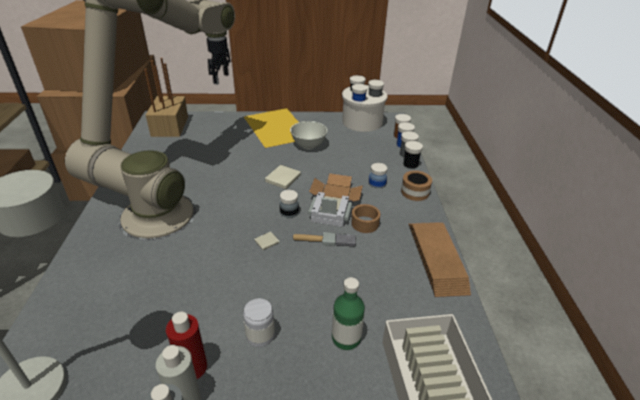

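Top view: the mould is at about (311,188), with the tray and its three brown walls to its left, centred at (279,180), so it ejects to the left. There are three tile look-alikes: a large one at (239,242), a small one at (352,258) and the middle one in the mould at (307,187). The middle one fits, since it sits in the channel in front of the paddle. The nearest obstacles are the jars at (304,233) and (253,127), the tape at (328,153) and the brush at (353,195).

```bash
cat > h.py <<'E'
import numpy as np,cv2
from rig import status,get_image,env
def ray(im,p,z):
    f=im["color"].shape[0]/2/np.tan(np.radians(im["vertical_fov"]/2))
    d=np.array(im["orientation"])@np.array([(p[0]-im["cx"])/f,(p[1]-im["cy"])/f,1])
    o=np.array(im["xyz"]); return o+d*(z-o[2])/d[2]
def proj(im,P):
    f=im["color"].shape[0]/2/np.tan(np.radians(im["vertical_fov"]/2))
    c=np.array(im["orientation"]).T@(np.array(P)-im["xyz"]); return c[:2]/c[2]*f+[im["cx"],im["cy"]]
def brown(im):
    h=cv2.cvtColor(im["color"],cv2.COLOR_RGB2HSV); return cv2.inRange(h,(3,90,60),(18,255,255))
E
python3 - <<'E'
from h import *
im=get_image("top"); m=brown(im); roi=np.zeros_like(m); roi[140:220,240:305]=255; m&=roi
for c in cv2.findContours(m,cv2.RETR_EXTERNAL,cv2.CHAIN_APPROX_NONE)[0]:
    if cv2.contourArea(c)>30:
        print(cv2.contourArea(c),cv2.boundingRect(c)); 
        w=np.array([ray(im,p[0],.019)[:2] for p in c],np.float32)
        print(cv2.minAreaRect(w)); M=cv2.moments(c);print(ray(im,(M['m10']/M['m00'],M['m01']/M['m00']),.019))
cv2.imwrite("pics/crop1.png",cv2.resize(im["color"][110:270,210:380,::-1],None,fx=4.5,fy=3.7*4.5/4.5*1.0,interpolation=cv2.INTER_CUBIC))
def at(p,z): return np.round(ray(im,p,z),3)
print("jars",at((304,233),.07),at((253,127),.07),"tape",at((328,153),.048))
E
```

```text
1953.5 (247, 149, 54, 62)
((0.5945550203323364, 0.11416614055633545), (0.13510718941688538, 0.17376753687858582), 75.65323638916016)
[0.59109478 0.10601273 0.019     ]
jars [0.429 0.013 0.07 ] [0.734 0.172 0.07 ] tape [ 0.668 -0.05   0.048]
```

View pics/crop1.png

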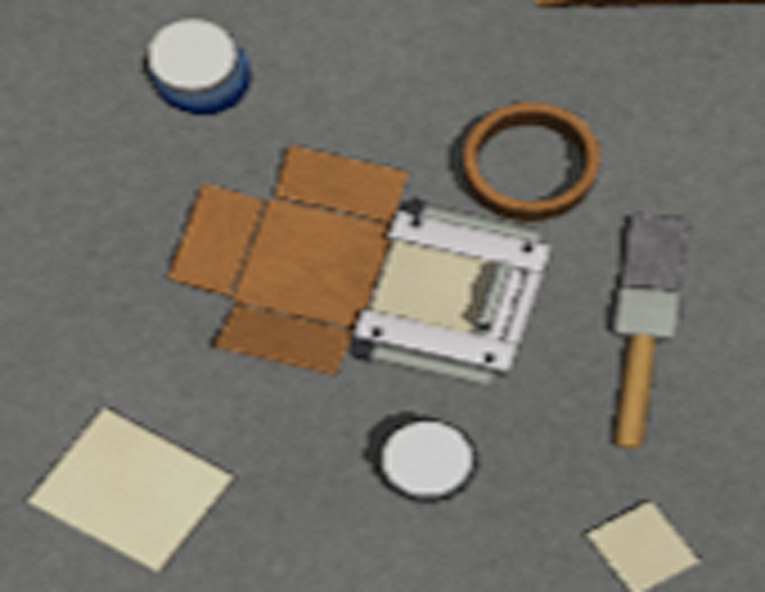

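The crop confirms it: the middle-sized tile (430,290) lies in the mould, with the paddle at (487,295) and the tray to its left. The far wall is at (340,185), the end wall at (215,240) and the near wall at (285,340). The measured 134 mm (88+46) and about 174 mm (88+92) fit the given sizes. The ejecting direction is about 75.7° in the world, and the mould origin is at about (0.578, 0.049). Next I move over it for a close wrist view.

```bash
python3 -m handwheel '16 -20 3 0 0 0 0;16 -20 3 0 0 0 0;16 -20 3 0 0 0 0;16 -20 3 0 0 0 0;16 -20 3 0 0 0 0;16 -20 3 0 0 0 0;16 -20 3 0 0 0 0;16 -20 3 0 0 0 0'; python3 -m handwheel '19 -22 0 0 0 2 0;19 -22 0 0 0 2 0;19 -22 0 0 0 2 0;19 -22 0 0 0 2 0;19 -22 0 0 0 2 0;19 -22 0 0 0 2 0;19 -22 0 0 0 2 0;19 -22 0 0 0 2 0'
python3 - <<'E'
from h import *
im=get_image("wrist"); cv2.imwrite("pics/w1.png",im["color"][:,:,::-1]); np.save("w1.npy",im,allow_pickle=True)
print(im["xyz"],np.round(im["orientation"],3).tolist(),im["vertical_fov"])
o=np.array([.578,.049]);ey=np.array([.248,.969]);ex=np.array([.969,-.248])
for a,b in((-44,0),(-44,88),(44,88),(44,0),(-90,3),(-90,85),(90,3),(90,85),(-41,134),(41,134)):
    print(a,b,np.round(proj(im,[*(o+ex*a/1e3+ey*b/1e3),.019])))
E
```

```text
time_s: 0.82
position: [0.3191, 0.3254, 0.2615]
tool_rot: [[-0.957, 0.291, 0.0], [0.291, 0.957, 0.0], [-0.0, 0.0, -1.0]]
ft_force: [0.4, 1.0, 0.0]
grip_width: 0.0002
gripper_force: 0.0
time_s: 1.48
position: [0.511, 0.1037, 0.26]
tool_rot: [[-0.966, 0.257, -0.0], [0.257, 0.966, -0.001], [0.0, -0.001, -1.0]]
ft_force: [-1.0, -0.3, -1.2]
grip_width: 0.0001
gripper_force: 0.0
[0.44378644 0.12087557 0.40170394] [[0.257, 0.928, 0.271], [0.966, -0.246, -0.074], [-0.002, 0.28, -0.96]] 63.62088462319196
-44 0 [294. 191.]
-44 88 [366. 190.]
44 88 [364. 255.]
44 0 [296. 256.]
-90 3 [295. 154.]
-90 85 [364. 153.]
90 3 [300. 287.]
90 85 [361. 287.]
-41 134 [403. 192.]
41 134 [399. 253.]
```

View pics/w1.png

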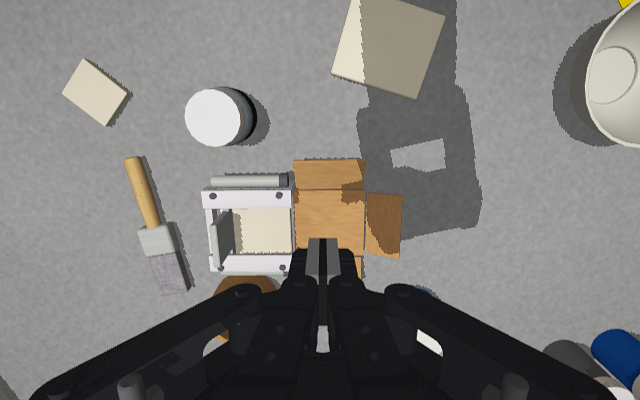

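The wrist view agrees with the model: the predicted hinge corners (294,191), (366,190) lie on the visible seam at row 190, and the end wall's edge is at column 402. The near wall's edge is at row 159 instead of 154, so that wall may be slightly raised. I check the heights by intersecting two views.

Run:
```python
from h import *
wi=np.load("w1.npy",allow_pickle=True).item(); t=get_image("top")
def tri(a,b):
    L=[]
    for im,p in((wi,a),(t,b)):
        o=np.array(im["xyz"]);d=ray(im,p,0)-o;L.append((o,d/np.linalg.norm(d)))
    A=sum(np.eye(3)-np.outer(d,d) for o,d in L);b=sum((np.eye(3)-np.outer(d,d))@o for o,d in L)
    P=np.linalg.solve(A,b);return P,[np.linalg.norm(np.cross(P-o,d))*1e3 for o,d in L]
M=np.array([[.969,-.248],[.248,.969]])
m=brown(wi)
for col in(300,315,330,345,358): r=np.where(m[140:230,col]>0)[0]+140; print(col,r.min(),end=' ')
for row in(200,220,235): c=np.where(m[row,370:420]>0)[0]+370; print(row,c.max(),end=' ')
print()
mt=brown(t);roi=np.zeros_like(mt);roi[140:220,240:305]=255
hull=cv2.convexHull(cv2.findContours(mt&roi,0,1)[0][0])[:,0];hw=[ (p.tolist(),np.round(M@(ray(t,p,.019)[:2]-[.578,.049])*1e3).tolist()) for p in hull];print(hw)
for n,a,b in(("nearL",(365,159.5),(257.3,203.8)),("nearR",(293.5,160),(285.1,211.4)),("endfar",(399,258),(255,160)),("endnear",(403.5,195),(247.6,185.3))):
    P,e=tri(a,b);print(n,P.round(3),np.round(e,1),(M@(P[:2]-[.578,.049])*1e3).round())
```

```text
300 160 315 160 330 160 345 159 358 160 200 402 220 400 235 399 
[([287, 202], [-59.0, 4.0]), ([287, 203], [-62.0, 3.0]), ([284, 209], [-81.0, 6.0]), ([284, 204], [-67.0, 11.0]), ([286, 202], [-60.0, 7.0])]
nearL [0.506 0.147 0.088] [0. 0.] [-94.  77.]
nearR [0.494 0.071 0.034] [2. 2.] [-87.   1.]
endfar [0.64  0.163 0.052] [0.4 0.4] [ 31. 126.]
endnear [0.564 0.182 0.052] [0.5 0.5] [-47. 126.]
```

Both views put the wall edges above the hinge, so the walls start partly raised. I put the closed finger low and outside the near wall, leaned outward, which works from any starting angle.

```bash
python3 -m handwheel '-3.7 2.3 0 -1.7 -6.8 0 0;-3.7 2.3 -4 -3.5 -13.6 0 0;-3.7 2.3 -8 -3.5 -13.6 0 0;-3.7 2.3 -12 -3.5 -13.6 0 0;-3.7 2.3 -16 -3.5 -13.6 0 0;-3.7 2.3 -20 -3.5 -13.6 0 0;-3.7 2.3 -23 -3.5 -13.6 0 0;-3.7 2.3 -25 -3.5 -13.6 0 0'
python3 - <<'E'
from h import *
s=status.observe();print(s["position"],s["ft_force"])
im=get_image("side");c=im["color"][140:230,270:390,::-1];im2=get_image("wrist");cv2.imwrite("pics/s2.png",np.vstack([cv2.resize(c,(480,360),interpolation=cv2.INTER_CUBIC),cv2.resize(im2["color"][:,:,::-1],(480,240))]) if 0 else np.hstack([cv2.resize(c,(400,300),interpolation=2),cv2.resize(im2["color"][:,:,::-1],(400,300))]))
E
```

```text
time_s: 2.25
position: [0.468, 0.1319, 0.0084]
tool_rot: [[-0.94, 0.25, 0.231], [0.243, 0.968, -0.059], [-0.238, 0.0, -0.971]]
ft_force: [-0.0, 0.6, -0.5]
grip_width: -0.0001
gripper_force: 0.0
[0.46804247 0.13188523 0.00836483] [-0.04301045  0.55436842 -0.5356859 ]
```

View pics/s2.png

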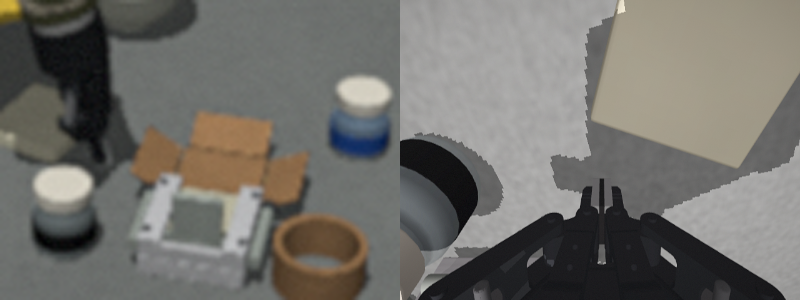

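The side crop (left) shows all three walls raised about 30–40°, with the finger tip at (100,160), outside the near wall and touching nothing. I fold the near wall with an inward and upward sweep.

```bash
python3 -m handwheel '1.0 -0.25 0.4 0 0 0 0;1.9 -0.5 0.8 0 0 0 0;2.7 -0.7 1.2 0 0 0 0;3.4 -0.9 1.6 0 0 0 0;4.0 -1.0 2.0 0 0 0 0;4.5 -1.15 2.5 0 0 0 0;4.9 -1.25 3.0 0 0 0 0;5.2 -1.35 3.5 0 0 0 0'; python3 -m handwheel '0.4 -0.1 0.4 0 0 0 0;0.8 -0.2 0.7 0 0 0 0;1.1 -0.3 0.9 0 0 0 0;1.4 -0.35 1.0 0 0 0 0;1.6 -0.4 1.0 0 0 0 0;1.7 -0.42 1.0 0 0 0 0;1.7 -0.42 1.0 0 0 0 0;1.7 -0.42 1.0 0 0 0 0'
```

```text
time_s: 3.02
position: [0.5233, 0.1164, 0.0475]
tool_rot: [[-0.938, 0.253, 0.236], [0.246, 0.967, -0.06], [-0.244, 0.001, -0.97]]
ft_force: [-0.0, -0.0, -0.9]
grip_width: 0.0001
gripper_force: 0.7
time_s: 3.68
position: [0.5335, 0.1136, 0.0547]
tool_rot: [[-0.942, 0.253, 0.221], [0.246, 0.968, -0.059], [-0.229, -0.001, -0.973]]
ft_force: [-25.8, 9.1, 11.6]
grip_width: -0.0001
gripper_force: 13.7
```

The near wall is against its stop: 27 N, with the finger corner 2–4 mm outside the hinge. I retract and go around to the far side.

```bash
python3 -m handwheel '-3 0.75 0 0 0 0 0;-3 0.75 4 0 0 0 0;-3 0.75 8 0 0 0 0;-2 0.5 12 0 0 0 0;1 0 14 1.5 6 0 0;5 -1 14 3 12 0 0;9 -2.5 14 4.5 17 0 0;13 -4 14 5.2 20 0 0'; python3 -m handwheel '4 -1.5 0 0 0 0 0;4 -1.5 0 0 0 0 0;4 -1.5 -4 0 0 0 0;4 -1.5 -8 0 0 0 0;4 -1.5 -12 0 0 0 0;4 -1.5 -15 0 0 0 0;4 -1.5 -17 0 0 0 0;4 -1.5 -18 0 0 0 0'
```

```text
time_s: 4.35
position: [0.6589, 0.0761, 0.1978]
tool_rot: [[-0.961, 0.253, -0.113], [0.251, 0.968, 0.031], [0.117, 0.002, -0.993]]
ft_force: [1.1, -0.1, 0.4]
grip_width: -0.0004
gripper_force: 0.0
time_s: 5.02
position: [0.6958, 0.0619, 0.0129]
tool_rot: [[-0.96, 0.253, -0.116], [0.252, 0.967, 0.03], [0.12, -0.0, -0.993]]
ft_force: [-0.6, -0.1, -0.8]
grip_width: -0.0001
gripper_force: 0.0
```

```bash
python3 -m handwheel '-0.9 0.25 0.4 0 0 0 0;-1.7 0.45 0.8 0 0 0 0;-2.4 0.6 1.3 0 0 0 0;-3.0 0.75 1.8 0 0 0 0;-3.5 0.9 2.3 0 0 0 0;-4.0 1.0 2.8 0 0 0 0;-4.4 1.1 3.3 0 0 0 0;-4.7 1.2 3.6 0 0 0 0'; python3 -m handwheel '-0.2 0.05 0.2 0 0 0 0;-0.4 0.1 0.4 0 0 0 0;-0.5 0.13 0.5 0 0 0 0;-0.6 0.16 0.5 0 0 0 0;-0.7 0.18 0.5 0 0 0 0;-0.7 0.18 0.5 0 0 0 0;-0.7 0.18 0.5 0 0 0 0;-0.7 0.18 0.5 0 0 0 0'
python3 - <<'E'
from h import *
im=get_image("top");c=im["color"][110:230,230:350,::-1];im2=get_image("side")
cv2.imwrite("pics/s3.png",np.hstack([cv2.resize(c,(400,400),interpolation=2),cv2.resize(im2["color"][140:230,290:380,::-1],(400,400),interpolation=2)]))
E
```

```text
time_s: 5.68
position: [0.6497, 0.074, 0.0533]
tool_rot: [[-0.961, 0.253, -0.111], [0.251, 0.967, 0.029], [0.115, 0.0, -0.993]]
ft_force: [0.8, -0.1, -1.1]
grip_width: 0.0001
gripper_force: 0.6
time_s: 6.35
position: [0.6428, 0.0758, 0.0572]
tool_rot: [[-0.961, 0.253, -0.112], [0.251, 0.967, 0.03], [0.116, 0.0, -0.993]]
ft_force: [-0.6, -0.0, 0.6]
grip_width: -0.0001
gripper_force: 0.3
```

View pics/s3.png

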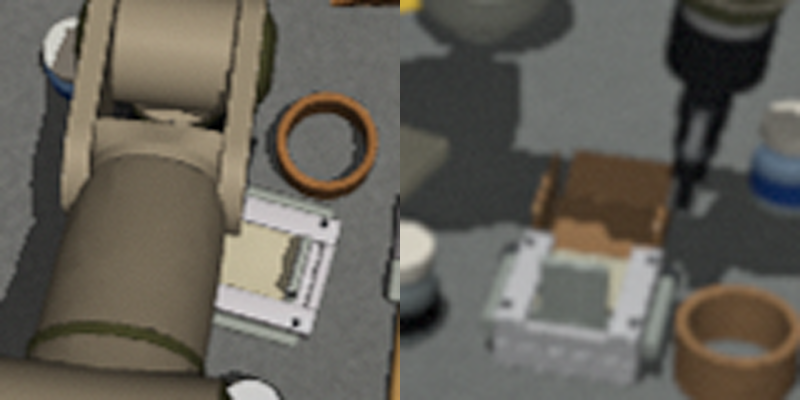

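The side crop shows the near wall upright at (547,190) and the far wall almost upright at (662,205). The stop has not yet been felt, so I press on in small steps.

```bash
python3 -m handwheel '-0.1 0.03 0 0 0 0 0;-0.2 0.05 0 0 0 0 0;-0.3 0.08 0 0 0 0 0;-0.4 0.1 0 0 0 0 0;-0.4 0.1 0 0 0 0 0'; python3 -m handwheel '-0.1 0.03 0 0 0 0 0;-0.2 0.05 0 0 0 0 0;-0.3 0.08 0 0 0 0 0;-0.3 0.08 0 0 0 0 0'
```

```text
time_s: 6.87
position: [0.6418, 0.076, 0.0575]
tool_rot: [[-0.962, 0.254, -0.103], [0.252, 0.967, 0.029], [0.107, 0.001, -0.994]]
ft_force: [13.3, -1.6, -6.0]
grip_width: -0.0003
gripper_force: 6.9
time_s: 7.2
position: [0.6413, 0.076, 0.0577]
tool_rot: [[-0.962, 0.254, -0.097], [0.253, 0.967, 0.028], [0.1, 0.002, -0.995]]
ft_force: [25.2, -4.4, -10.8]
grip_width: 0.0
gripper_force: 12.1
```

The far wall is at its stop. I retract, lift, and work out the turn for the end wall.

```bash
python3 -m handwheel '1.5 -0.4 0 0 0 0 0;3 -0.8 0 0 0 0 0;3 -0.8 4 0 0 0 0;3 -0.8 8 0 0 0 0;3 -0.8 12 0 0 0 0;3 -0.8 14 0 0 0 0;3 -0.8 14 0 0 0 0'
python3 - <<'E'
from h import *
from scipy.spatial.transform import Rotation as Ro
s=status.observe();a=np.radians(75.65);ey=np.array([np.cos(a),np.sin(a),0]);ex=np.array([np.sin(a),-np.cos(a),0])
R=np.column_stack([-ey,-ex,[0,0,-1]])
print((Ro.from_matrix(R)*Ro.from_matrix(s["tool_rot"]).inv()).as_rotvec(degrees=True),s["q"],s["position"])
E
```

```text
time_s: 7.78
position: [0.6671, 0.0696, 0.203]
tool_rot: [[-0.962, 0.253, -0.102], [0.251, 0.967, 0.029], [0.106, 0.002, -0.994]]
ft_force: [0.5, 0.4, 0.2]
grip_width: 0.0003
gripper_force: 0.0
[ 3.33187553 -5.91897707 90.20674273] [ -4.59328754  38.26616332  50.0680159    1.19354532  97.66041879
 -79.84597846] [0.66710432 0.06961625 0.2030046 ]
```

```bash
python3 - <<'E'
from h import *
from scipy.spatial.transform import Rotation as Ro
s=status.observe();a=np.radians(75.65);ey=np.array([np.cos(a),np.sin(a),0]);ex=np.array([np.sin(a),-np.cos(a),0])
R=np.column_stack([ey,ex,[0,0,-1]])
print((Ro.from_matrix(R)*Ro.from_matrix(s["tool_rot"]).inv()).as_rotvec(degrees=True))
E
python3 -m handwheel '0 2 1 0 0 -7 0;-1 4 2 0 0 -14 0;-2 7 2 0 0 -21 0;-3 10 2 0 0 -28 0;-4 13 2 0 0 -35 0;-5 14 2 0 0 -42 0;-5 14.5 2 0 0 -49 0;-5 14.5 2 0 0 -55 0'
python3 - <<'E'
from h import *
from scipy.spatial.transform import Rotation as Ro
s=status.observe();a=np.radians(75.65);ey=np.array([np.cos(a),np.sin(a),0]);ex=np.array([np.sin(a),-np.cos(a),0])
R=np.column_stack([ey,ex,[0,0,-1]])
print((Ro.from_matrix(R)*Ro.from_matrix(s["tool_rot"]).inv()).as_rotvec(degrees=True),s["q"])
E
```

```text
[ -5.91051837  -3.32711401 -89.60719345]
time_s: 8.45
position: [0.6145, 0.2161, 0.2162]
tool_rot: [[-0.341, 0.939, -0.042], [0.933, 0.344, 0.109], [0.116, -0.002, -0.993]]
ft_force: [0.1, 0.4, 0.2]
grip_width: 0.0003
gripper_force: 0.0
[ -6.76500472  -0.45362    -34.40609176] [  6.3839205   33.07711148  57.77708637   6.46052623  90.83958698
 -13.71248219]
```

```bash
python3 -m handwheel '0.5 0 -4 -1.4 0 -7 0;0.5 0 -8 -2.8 0 -13.8 0;0.5 0 -12 -4.1 -0.2 -20.6 0;0.5 0 -15 -5.4 -0.3 -27.5 0;0.5 0 -17 -6.8 -0.4 -34.4 0;0.5 0 -19 -6.8 -0.4 -34.4 0;0.5 0 -20.3 -6.8 -0.4 -34.4 0'
python3 - <<'E'
from h import *
s=status.observe();p=s["position"];print(np.array([[.969,-.248],[.248,.969]])@(p[:2]-[.578,.049]))
im=get_image("wrist");cv2.imwrite("pics/w4.png",im["color"][:,:,::-1])
E
```

```text
time_s: 9.03
position: [0.6189, 0.2146, 0.0108]
tool_rot: [[0.244, 0.97, -0.005], [0.97, -0.244, -0.003], [-0.004, -0.004, -1.0]]
ft_force: [0.5, -1.2, 0.2]
grip_width: 0.0002
gripper_force: 0.0
[-0.00145677  0.17063181]
```

View pics/w4.png

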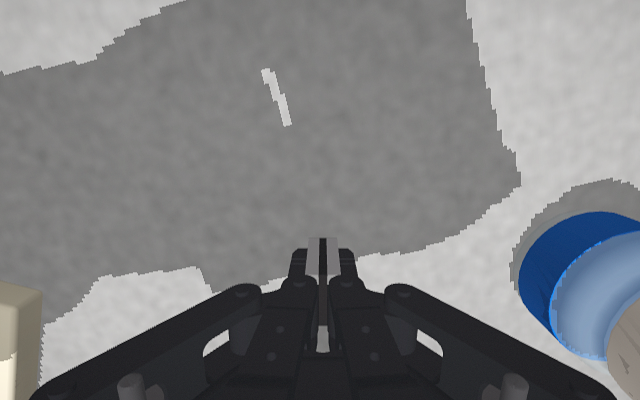

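The wrist view shows the jar at (590,280) clear to the right and the fingers free. I sweep the end wall up.

```bash
python3 -m handwheel '-0.4 -1.6 0 0 0 0 0;-0.75 -2.9 0.4 0 0 0 0;-1.0 -3.8 0.9 0 0 0 0;-1.15 -4.5 1.5 0 0 0 0;-1.3 -5.1 2.1 0 0 0 0;-1.42 -5.6 2.7 0 0 0 0;-1.52 -6.0 3.3 0 0 0 0;-1.6 -6.3 3.8 0 0 0 0'; python3 -m handwheel '-0.05 -0.1 0.2 0 0 0 0;-0.05 -0.2 0.4 0 0 0 0;-0.08 -0.3 0.4 0 0 0 0;-0.1 -0.4 0.4 0 0 0 0;-0.13 -0.5 0.4 0 0 0 0;-0.13 -0.5 0.4 0 0 0 0;-0.13 -0.5 0.4 0 0 0 0'
```

```text
time_s: 9.75
position: [0.6046, 0.1507, 0.0529]
tool_rot: [[0.244, 0.97, 0.0], [0.97, -0.244, -0.002], [-0.002, 0.001, -1.0]]
ft_force: [0.9, 1.5, -0.6]
grip_width: 0.0
gripper_force: 0.6
time_s: 10.33
position: [0.604, 0.1479, 0.0564]
tool_rot: [[0.243, 0.97, 0.002], [0.97, -0.243, 0.0], [0.001, 0.002, -1.0]]
ft_force: [1.9, 7.1, 1.7]
grip_width: -0.0
gripper_force: 3.8
```

```bash
python3 -m handwheel '-0.05 -0.15 0 0 0 0 0;-0.08 -0.3 0 0 0 0 0;-0.1 -0.4 0 0 0 0 0;-0.1 -0.4 0 0 0 0 0'; python3 -m handwheel '0.3 1.2 0 0 0 0 0;0.7 2.8 0 0 0 0 0;0.7 2.8 4 0 0 0 0;0.7 2.8 8 0 0 0 0;0.7 2.8 12 0 0 0 0;0.7 2.8 14 0 0 0 0;0.7 2.8 14 0 0 0 0'
```

```text
time_s: 10.67
position: [0.6038, 0.1472, 0.0566]
tool_rot: [[0.243, 0.97, 0.005], [0.97, -0.243, 0.006], [0.008, 0.003, -1.0]]
ft_force: [6.2, 24.0, -1.9]
grip_width: -0.0001
gripper_force: 12.5
time_s: 11.25
position: [0.6112, 0.1707, 0.2016]
tool_rot: [[0.244, 0.97, 0.01], [0.97, -0.244, -0.001], [0.001, 0.01, -1.0]]
ft_force: [0.2, -0.5, 0.2]
grip_width: -0.0001
gripper_force: 0.0
```

The end wall is at its stop (25 N) and released. I fly over the tray to behind the paddle and check it from there.

```bash
python3 -m handwheel '-1 -3.9 0 0 0 0 0;-2 -7.8 0 0 0 0 0;-3 -11.7 0 0 0 0 0;-4.1 -15.6 0 0 0 0 0;-5.1 -19.5 0 0 0 0 0;-6.2 -23.3 0 0 0 0 0;-6.2 -23.3 0 0 0 0 0'
python3 - <<'E'
from h import *
s=status.observe();p=s["position"];print(np.array([[.969,-.248],[.248,.969]])@(p[:2]-[.578,.049]))
im=get_image("wrist");cv2.imwrite("pics/w5.png",im["color"][:,:,::-1])
o=np.array([.578,.049]);ey=np.array([.248,.969]);ex=np.array([.969,-.248])
for P in((-25,-84,86),(25,-84,86),(0,-84,68),(-44,4,65),(44,4,65),(-41,88,65),(41,88,65)): print(P,np.round(proj(im,[*(o+ex*P[0]/1e3+ey*P[1]/1e3),P[2]/1e3])))
E
```

```text
time_s: 11.83
position: [0.5458, -0.0681, 0.1951]
tool_rot: [[0.249, 0.968, -0.002], [0.968, -0.249, -0.003], [-0.004, -0.001, -1.0]]
ft_force: [0.5, -0.4, 0.2]
grip_width: 0.0001
gripper_force: 0.0
[-0.00215455 -0.1214672 ]
(-25, -84, 86) [291. 147.]
(25, -84, 86) [355. 146.]
(0, -84, 68) [323. 144.]
(-44, 4, 65) [265.  27.]
(44, 4, 65) [381.  26.]
(-41, 88, 65) [ 263. -109.]
(41, 88, 65) [ 382. -110.]
```

View pics/w5.png

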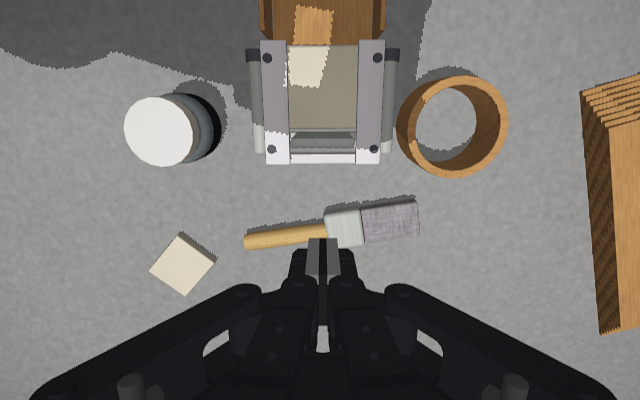

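The wrist view fits the model: the paddle is at (323,140), the near and far walls stand upright at the top at (262,20) and (381,20), and the brush lies low at (330,228). I lower the finger behind the paddle, above the rear wall, and push.

```bash
python3 -m handwheel '0.2 0 -4 0 0 0 0;0.2 0 -8 0 0 0 0;0.2 0 -11 0 0 0 0;0.2 0 -13.3 0 0 0 0;0.2 0 -13.3 0 0 0 0'; python3 -m handwheel '0.15 0.6 0 0 0 0 0;0.3 1.2 0 0 0 0 0;0.45 1.8 0 0 0 0 0;0.6 2.3 0 0 0 0 0;0.7 2.7 0 0 0 0 0;0.8 3.1 0 0 0 0 0;0.9 3.5 0 0 0 0 0;1.0 3.9 0 0 0 0 0'; python3 -m handwheel '0.13 0.5 0 0 0 0 0;0.26 1.0 0 0 0 0 0;0.38 1.5 0 0 0 0 0;0.5 2.0 0 0 0 0 0;0.64 2.5 0 0 0 0 0;0.77 3.0 0 0 0 0 0;0.9 3.5 0 0 0 0 0;1.0 3.9 0 0 0 0 0'
```

```text
time_s: 12.3
position: [0.547, -0.0607, 0.0583]
tool_rot: [[0.243, 0.97, -0.009], [0.97, -0.243, 0.001], [-0.001, -0.009, -1.0]]
ft_force: [0.1, -0.1, -0.4]
grip_width: -0.0001
gripper_force: 0.0
time_s: 12.97
position: [0.5603, -0.0238, 0.0646]
tool_rot: [[0.244, 0.97, 0.003], [0.97, -0.243, -0.004], [-0.003, 0.004, -1.0]]
ft_force: [-2.2, -6.4, 5.1]
grip_width: 0.0001
gripper_force: 3.2
time_s: 13.63
position: [0.5702, 0.0151, 0.0647]
tool_rot: [[0.243, 0.97, 0.003], [0.97, -0.243, -0.004], [-0.003, 0.003, -1.0]]
ft_force: [-2.8, -7.0, 4.9]
grip_width: 0.0001
gripper_force: 4.0
```

```bash
python3 -m handwheel '0.1 0.4 0 0 0 0 0;0.2 0.8 0 0 0 0 0;0.3 1.2 0 0 0 0 0;0.4 1.5 0 0 0 0 0;0.46 1.8 0 0 0 0 0;0.5 2.0 0 0 0 0 0;0.55 2.2 0 0 0 0 0;0.57 2.3 0 0 0 0 0'; python3 -m handwheel '0.05 0.2 0 0 0 0 0;0.08 0.3 0 0 0 0 0;0.1 0.4 0 0 0 0 0;0.1 0.4 0 0 0 0 0'
```

```text
time_s: 14.3
position: [0.5755, 0.0361, 0.0647]
tool_rot: [[0.243, 0.97, 0.001], [0.97, -0.243, -0.008], [-0.007, 0.003, -1.0]]
ft_force: [-5.4, -21.5, 7.3]
grip_width: -0.0001
gripper_force: 11.4
time_s: 14.63
position: [0.5756, 0.0364, 0.0648]
tool_rot: [[0.244, 0.97, -0.001], [0.97, -0.244, -0.013], [-0.013, 0.002, -1.0]]
ft_force: [-11.6, -36.7, 9.6]
grip_width: -0.0
gripper_force: 19.5
```

That is the stop: it stalls at mould y = -12.8 mm (predicted -13), with the force well above the spring's 8 N. I back off together with the paddle, then lift away.

```bash
python3 -m handwheel '-0.2 -0.7 0 0 0 0 0;-0.4 -1.4 0 0 0 0 0;-0.5 -2.1 0 0 0 0 0;-0.7 -2.8 0 0 0 0 0;-0.9 -3.5 0 0 0 0 0;-1.1 -4.2 0 0 0 0 0;-1.3 -5.0 0 0 0 0 0;-1.4 -5.6 0 0 0 0 0'; python3 -m handwheel '-0.2 -0.8 0 0 0 0 0;-0.4 -1.6 0 0 0 0 0;-0.6 -2.5 0 0 0 0 0;-0.9 -3.4 0 0 0 0 0;-1.2 -4.6 0 0 0 0 0;-1.4 -5.6 0 0 0 0 0;-1.4 -5.6 3 0 0 0 0;-1.4 -5.6 7 0 0 0 0'; python3 -m handwheel '-1 -3.9 4 0 0 0 0;-2 -7 8 0 0 0 0;-3 -9 12 0 0 0 0;-6 -11 14 0 0 0 0;-9 -13 14 0 0 0 0;-10 -15 14 0 0 0 0;-10 -15 14 0 0 0 0'
python3 - <<'E'
from h import *
im=get_image("top");im2=get_image("side")
cv2.imwrite("pics/f.png",np.hstack([cv2.resize(im["color"][110:270,230:370,::-1],(400,457),interpolation=2),cv2.resize(im2["color"][140:260,280:385,::-1],(400,457),interpolation=2)]))
E
```

```text
time_s: 15.3
position: [0.5627, -0.0143, 0.0642]
tool_rot: [[0.244, 0.97, 0.002], [0.97, -0.244, -0.003], [-0.002, 0.003, -1.0]]
ft_force: [-0.7, -3.5, 3.1]
grip_width: 0.0
gripper_force: 1.9
time_s: 15.97
position: [0.5464, -0.07, 0.1313]
tool_rot: [[0.245, 0.969, -0.007], [0.97, -0.245, 0.001], [-0.0, -0.007, -1.0]]
ft_force: [1.2, -1.4, -0.1]
grip_width: -0.0
gripper_force: 0.0
time_s: 16.55
position: [0.4454, -0.2236, 0.2747]
tool_rot: [[0.248, 0.969, 0.002], [0.969, -0.248, -0.004], [-0.004, 0.003, -1.0]]
ft_force: [0.7, -0.3, 0.7]
grip_width: -0.0003
gripper_force: 0.0
```

View pics/f.png

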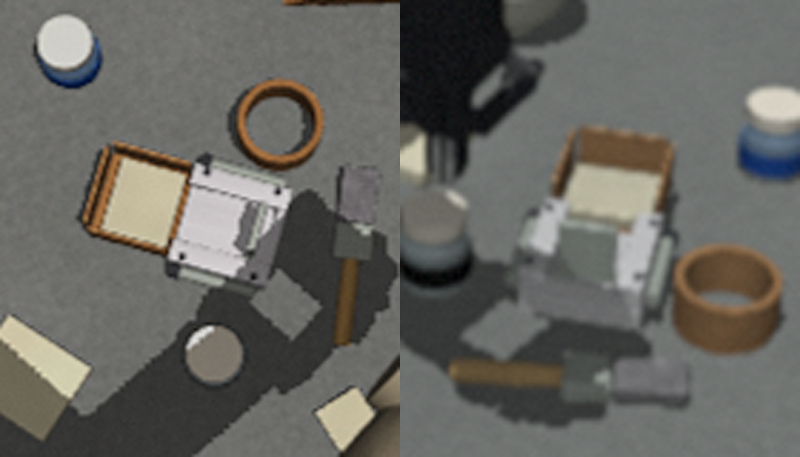

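The final picture shows the tile flat in the tray, the paddle back at rest and the surrounding objects in place. The end wall's top edge looks broad at (100,190), so I check it numerically against an upright wall.

Run:
```python
from h import *
im=get_image("top");m=brown(im)
o=np.array([.578,.049]);ey=np.array([.248,.969]);ex=np.array([.969,-.248])
for P in((0,90,65),(0,98,64),(0,106,62),(0,88,19),(0,78,33),(0,8,33),(-46,44,65),(46,44,65),(46,44,19),(-44,44,19)):
    q=proj(im,[*(o+ex*P[0]/1e3+ey*P[1]/1e3),P[2]/1e3]);print(P,np.round(q,1),end=' | ')
q=(o+ey*.02); 
print()
for x in(-20,0,20):
  print(x,[(yy,tuple(map(int,im["color"][tuple(np.round(proj(im,[*(o+ex*x/1e3+ey*yy/1e3),.065])[::-1]).astype(int))]))) for yy in range(70,116,4)])
for y in(30,60):
  for r in(range(-62,-34,4),range(34,62,4)):
    print(y,[(x,tuple(map(int,im["color"][tuple(np.round(proj(im,[*(o+ex*x/1e3+ey*y/1e3),.065])[::-1]).astype(int))]))) for x in r])
```

```text
(0, 90, 65) [263.4 172.6] | (0, 98, 64) [260.8 171.9] | (0, 106, 62) [258.2 171.2] | (0, 88, 19) [265.6 175.7] | (0, 78, 33) [268.4 175.7] | (0, 8, 33) [291.  182.2] | (-46, 44, 65) [274.1 192. ] | (46, 44, 65) [283.1 161.9] | (46, 44, 19) [284.  165.2] | (-44, 44, 19) [275.5 193.6] | 
-20 [(70, (165, 156, 129)), (74, (144, 107, 70)), (78, (147, 99, 59)), (82, (96, 69, 43)), (86, (51, 34, 19)), (90, (132, 93, 59)), (94, (43, 44, 44)), (98, (84, 85, 84)), (102, (107, 107, 102)), (106, (106, 106, 103)), (110, (108, 107, 104)), (114, (105, 107, 102))]
0 [(70, (157, 147, 120)), (74, (137, 98, 61)), (78, (161, 110, 65)), (82, (84, 60, 38)), (86, (45, 29, 16)), (90, (121, 83, 49)), (94, (44, 46, 46)), (98, (92, 94, 91)), (102, (107, 107, 105)), (106, (107, 107, 105)), (110, (109, 109, 105)), (114, (114, 114, 109))]
20 [(70, (165, 155, 131)), (74, (137, 104, 71)), (78, (156, 107, 61)), (82, (108, 74, 45)), (86, (45, 28, 15)), (90, (137, 105, 68)), (94, (53, 51, 49)), (98, (88, 90, 88)), (102, (109, 109, 107)), (106, (109, 109, 107)), (110, (112, 112, 109)), (114, (112, 111, 107))]
30 [(-62, (113, 114, 109)), (-58, (93, 89, 86)), (-54, (42, 25, 10)), (-50, (110, 75, 45)), (-46, (200, 194, 169)), (-42, (199, 190, 160)), (-38, (196, 187, 157))]
30 [(34, (41, 29, 17)), (38, (44, 29, 16)), (42, (111, 74, 41)), (46, (112, 115, 113)), (50, (112, 113, 110)), (54, (115, 115, 110)), (58, (111, 111, 108))]
60 [(-62, (111, 113, 109)), (-58, (64, 59, 51)), (-54, (61, 39, 19)), (-50, (113, 73, 39)), (-46, (202, 192, 163)), (-42, (196, 187, 158)), (-38, (196, 185, 156))]
60 [(34, (45, 28, 15)), (38, (60, 40, 22)), (42, (121, 80, 45)), (46, (110, 111, 109)), (50, (110, 111, 109)), (54, (110, 110, 106)), (58, (109, 108, 105))]
```

The wall tops are at y = 90 (end) and x = -50 and +42, symmetric about a 4 mm frame offset that the stalls also showed. All three are upright, so I hand in.

```bash
python3 -c "
from rig import env
print(env.close_job())"
```

```text
the job is handed in; nothing more can be done
None
```

The job is handed in after about 17 s of robot time: all three walls are upright, the paddle was pushed to its stop and sprang back, the tile lies flat in the tray, and nothing else appears moved in the last pictures.

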